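# Centre the little award on its photo plinth

### The job

The little brass-globe award stands off-centre, near the rim of the round black photo plinth. Nudge it with light taps or slow pushes of the fingertips, low on its foot, until it stands centred, with its foot wholly inside the white ring on the plinth, and leave it standing there. Do not pinch, lift or topple it, push only lightly, and leave the weight, the coin capsule, the blower and the brush where they are.

Things in the scene. Friction and masses are not known exactly. Their poses are not given: they have to be found in the camera images.
- award: small top-heavy trophy, 52 mm tall, about 0.12 kg: dark steel disc foot 34 mm across, 11 mm thick; slim brass stem; brass globe 21 mm across, its centre 40 mm up. Origin: centre of the foot's underside; z up; round. Slides under about 1 N low on the foot; tips if pushed at stem or globe, also by a finger or gripper that bulges over 6 mm above its tip. Over 10 N is too hard.
- plinth: round black plinth, 70 mm across, 40 mm tall, silver band near its foot; fixed. Origin: centre of its underside; z up. Flat white ring, inner diameter 44 mm, outer 47 mm, flush in its flat top round the centre. Bystanders keep at least 75 mm from its centre. Far off to its left stands an open laptop, top of its screen 0.27 m up; a desk lamp's head hangs well over 0.5 m up, beyond.
- plinth_centre (a point): centre of the plinth's top surface, 40 mm above the desk: where the centre of the award's foot should be
- weight: bystander: brass calibration weight, 18 mm in diameter, 32 mm tall, beyond the plinth to the left; origin at the centre of its underside
- capsule: bystander: clear round coin capsule lying flat, 40 mm in diameter, 7 mm thick, left of the plinth; origin at the centre of its underside
- blower: bystander: black rubber blower bulb with a red band and upright nozzle, 53 mm in diameter, 107 mm tall, beyond the plinth to the right; origin at the centre of its underside
- brush: bystander: dust brush with wooden handle lying flat, 146 mm long along its y axis, 15 mm wide and 14 mm high, beyond the plinth; origin at the centre of its underside
Not all that is in view belongs to the job. What is shaped like the award but orange or red is not meant.

How it is judged (in metres and radians):
At the end, for the whole second after the job is handed in: the award stands upright (within 0.08 rad) and at rest on the plinth's top, the centre of its foot within 6 mm of the centre of the plinth (horizontal distance between award and plinth_centre below 0.006 m and z of award in the frame of plinth_centre between -0.003 and 0.003 m and angle between award's own z axis and vertical below 0.08 rad and linear speed of award below 0.02 m/s); the robot touches nothing.
It fails at once if the award is lifted (over 10 mm off the plinth) (z of award in the frame of plinth_centre above 0.01 m).
It fails at once if the award falls off the plinth (z of award in the frame of plinth_centre below -0.01 m).
It fails at once if the award is toppled (tilted over 0.4 rad) (angle between award's own z axis and vertical above 0.4 rad).
It fails at once if the award is pushed hard or pinched (over 10 N) (contact force between any of the arm, the fingers and award above 10 N).
It fails at once if the weight, capsule, blower or brush is moved (over 15 mm) (distance of any of weight, capsule, blower, brush from where it was at the start of the episode above 0.015 m).
It also fails if it takes over 46 s, if anything falls off the work surface, if the arm or the gripper's body presses on something with over 40 N, if the wrist force passes 120 N, or if a joint passes its speed limit or range.

### The arm

A 6-joint arm with a two-finger parallel gripper is mounted at the origin on a cart in front of the work surface, level with it; the furniture and walls round the work are solid. World frame = base frame: x ahead of the robot, y to its left, z up, the work surface at z = 0. Lengths are in mm, angles in rad, forces in N, time in s.
With the tool pointing down it reaches from about 325 to 875 mm from the base axis. Payload 4.4 kg.
Tool frame: the origin (TCP) lies where the fingers leave the gripper's body, on its centre line; the fingertips stand 73 mm ahead of it and the grasp point (between the pads) lies 54 mm ahead of it; z points along the fingers, y is the line along which they close (so a half turn about z gives the same grasp; the last joint's range is limited). The gripper opens to 85 mm and grips with 20 to 120 N. Pads are 22 mm wide; open, the fingers measure 114 mm over their backs; the gripper's body (76 mm by 85 mm) begins 54 mm behind the grasp point. The pads swing forward as they close: fully open they stand 13 mm farther back than shut.
Start: joints at [-1.264, 0.207, 1.542, -0, 1.393, -0.15], TCP at [253.609, -516.053, 303.882] pointing down, gripper open.
Joint ranges: [-2.73, 2.73], [-0.86, 2.22], [0.23, 2.46], [-1.11, 4.25], [0.08, 2.63], [-2.82, 2.82]. Speed limits (rad/s): [2.79, 2.79, 3.14, 3.14, 3.14, 3.14].

### API

Orientations are given as a unit quaternion [x, y, z, w].
In Python, from workcell import robot, viewer gives the robot as it stands. The module is installed in compiled form; this text tells all that it offers.
- The arm moves only by the shell command python3 -m handwheel 'ROWS'. ROWS is JSON, a list of rows, each an object of numbers: "fingers": the finger opening in mm, from 0 to 85.4; "tx", "ty", "tz": the shift along the tool's x, y, z in units of 25 mm (1.0 is 25 mm); "wx", "wy", "wz": the turn, a rotation vector about the tool's x, y, z in units of 6 degrees (1.0 is 6 degrees). In form: [{"fingers": .., "tx": .., "ty": .., "tz": .., "wx": .., "wy": .., "wz": ..}, ...]. A call has 1 to 20 rows; each row shifts and turns the commanded pose from where the row before left it, along the tool's axes as they then stand; what a row does not reach is not made up. A row lasts 1/8 s, in which the tool goes at most 62.5 mm and 10.7 degrees, less where a joint would pass 70% of its speed; a pose out of reach is approached as far as the arm can. A call is refused whole if a number of a shift passes 1 or a number of a turn 1, either way. A call with a gripper value outside its range is refused whole. The fingers move at their own pace and stop on an object; the grip force is fixed at half the most. Time passes only in rows, so rows that do not move let the fingers close. It gives the time, the measured TCP pose, the force, the opening and the grip force at its end, in the units of the state.
- robot.observe(): the state, without advancing time (a new reading comes with each control period).
- viewer.get_image(name): name is "scene" or "top"; returns the picture (384x512x3 uint8, blue, green, red); there is no depth.
- viewer.calibration(name): a dict with "fx", "fy", "cx", "cy" (pixels), "position" and "orientation" of the camera in the world. Camera axes: x right, y up, looking along -z (the intrinsics and any distortion apply to the point x, -y, -z); pixel columns grow to the right and rows downward; lengths in mm; the calibration is good to about 2 mm. A picture is of the moment at which its call begins. calibration takes no time and is no camera call.
- robot.hand_in(): hands the job in; it is judged then, once.
The state is a dict: "time_s": time; "q": joint angles; "qvel": joint speeds; "tau": joint torques, N m; "position": TCP position; "tcp_rot": TCP orientation; "force": force on the tool from outside, world axes, zero at the start; "torque": the same for the moment, N m; "opening": finger opening in mm; "gripper_force": force on a finger pad.
Only numpy, scipy, OpenCV 4.12 (cv2) and the standard library are available. Lean on these libraries where they do the work, as an engineer would, in place of code of your own. Each camera call takes 0.05 s, during which the arm holds its last target. There are 200 camera calls.

## Working session

There is one attempt and no reset: what is moved stays moved. The work goes in short steps, Python scripts to look and compute and a shell command to move; the robot and the scene stay as the last step left them, time stands still between calls to the robot, and variables do not carry over. Pictures are saved under pics/ and viewed, at most 10 in all, crops included, and the job is handed in when it is done.

```bash
mkdir -p pics; cat > h.py <<'E'
import numpy as np, cv2
from scipy.spatial.transform import Rotation as R
from workcell import robot, viewer
def proj(name,P):
    c=viewer.calibration(name); p=R.from_quat(c["orientation"]).inv().apply(np.atleast_2d(P)-np.array(c["position"]))
    return np.c_[c["cx"]+c["fx"]*p[:,0]/-p[:,2], c["cy"]+c["fy"]*-p[:,1]/-p[:,2]]
def ray(name,uv,z):
    c=viewer.calibration(name); uv=np.atleast_2d(uv)
    d=np.c_[(uv[:,0]-c["cx"])/c["fx"],-(uv[:,1]-c["cy"])/c["fy"],-np.ones(len(uv))]
    d=R.from_quat(c["orientation"]).apply(d); o=np.array(c["position"])
    return o+d*((z-o[2])/d[:,2])[:,None]
E
python3 - <<'E'
from h import *
for n in("scene","top"):
    im=viewer.get_image(n); cv2.imwrite(f"pics/{n}0.png",im); print(viewer.calibration(n))
print(robot.observe())
E
```

```text
{'fx': 388.6208877469802, 'fy': 388.6208877469802, 'cx': 254.85405323055218, 'cy': 190.18640917789426, 'position': array([  21.50241152, -507.78284933,  566.31692617]), 'orientation': array([ 0.37982238, -0.20546408, -0.41980227,  0.79830165])}
{'fx': 438.85361215917015, 'fy': 438.85361215917015, 'cx': 264.67208594865735, 'cy': 194.08601457897058, 'position': array([ 329.93365719, -146.07220196, 1061.00266739]), 'orientation': array([ 0.0744977 , -0.07030082, -0.68322014,  0.72299248])}
{'time_s': 0.1, 'q': array([-1.26452604e+00,  2.07391492e-01,  1.54282017e+00,  4.47593258e-05,
        1.39352325e+00, -1.50501973e-01]), 'qvel': array([ 8.49265835e-05, -2.65956529e-03, -5.41457735e-03, -8.09020357e-04,
       -1.39508405e-03,  1.84459460e-04]), 'tau': array([ 6.83655594e-05, -3.84090865e+01, -2.92548144e+01, -1.20762297e-04,
        4.87156343e-03,  3.29421503e-06]), 'position': array([ 253.43982683, -515.5318233 ,  302.80522096]), 'tcp_rot': array([ 9.74033393e-01,  2.26401858e-01, -6.13816697e-05, -1.06959474e-03]), 'force': array([ 0.91306839, -0.59334444, -0.23529212]), 'torque': array([ 0.00547216, -0.01623235,  0.02782702]), 'gripper_force': 0.0, 'opening': 85.24595819958556}
```

View pics/scene0.png

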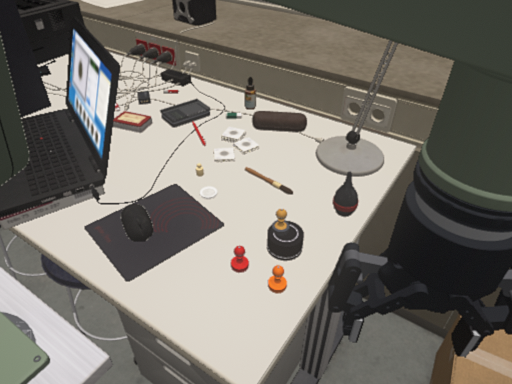

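View pics/top0.png

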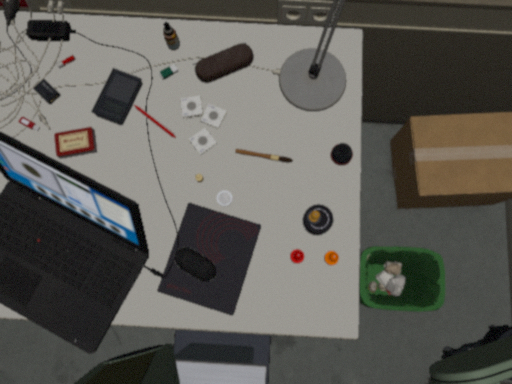

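The brass award is on the black plinth: scene (282,225), top (317,218). The decoys, red at scene (240,258) and orange at (278,280), stand on the desk. Only the brass-coloured one on the plinth fits the description, and I'll confirm that in an enlarged crop.

```bash
python3 - <<'E'
from h import *
s=cv2.imread("pics/scene0.png")[195:275,240:325]; t=cv2.imread("pics/top0.png")[198:240,296:340]
cv2.imwrite("pics/c0.png",np.hstack([cv2.resize(s,(400,400),interpolation=2),cv2.resize(t,(400,400),interpolation=2)]))
# plinth top from blob
for uv in [(317.5,219.5)]: print("plinth top view z40",ray("top",uv,40))
print("scene",ray("scene",(285,236),40))
for n,uv in dict(weight=(199,178),caps=(224,198),blower=(342,154),brushL=(236,151),brushR=(291,160),red=(297,256),orange=(331,258),deskedge=(359,250)).items(): print(n,ray("top",uv,7 if n!='blower' else 40)[0].round())
E
```

```text
plinth top view z40 [[ 488.26407585 -261.20152229   40.        ]]
scene [[ 483.21981823 -267.77089838   40.        ]]
weight [580.  31.   7.]
caps [534. -35.   7.]
blower [ 652. -315.   40.]
brushL [655. -56.   7.]
brushR [ 639. -194.    7.]
red [ 403. -219.    7.]
orange [ 403. -300.    7.]
deskedge [ 425. -366.    7.]
```

View pics/c0.png

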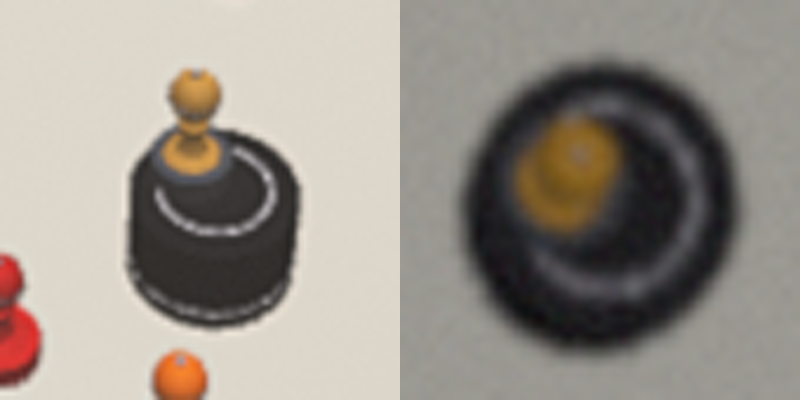

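The crop confirms it: the brass globe award is on the black plinth and its foot covers the ring's far-left part. Next I'll fit the ring and globe in both views.

```bash
cat >> h.py <<'E'
from scipy.optimize import minimize, least_squares
A=np.linspace(0,2*np.pi,120,endpoint=False)
def circ(x,y,r,z): return np.c_[x+r*np.cos(A),y+r*np.sin(A),0*A+z]
def measure(n,verbose=True,im=None):
    if im is None: im=np.mean([viewer.get_image(n).astype(float) for _ in range(2)],0)
    im=im.astype(np.float32)
    g=im.mean(2); g=cv2.GaussianBlur(g,(0,0),0.6)
    samp=lambda uv: cv2.remap(g,uv[:,0].astype(np.float32)[None],uv[:,1].astype(np.float32)[None],1)[0]
    # plinth: contrast of ring minus neighbours, clipped; plus rim outside-inside
    def cost(p):
        ring=samp(proj(n,circ(*p,22.75,40))); a=samp(proj(n,circ(*p,18.5,40))); b=samp(proj(n,circ(*p,28,40)))
        return -np.clip(ring-(a+b)/2,-20,30).mean()
    best=min(((cost((x,y)),x,y) for x in np.arange(468,505,1.5) for y in np.arange(-282,-244,1.5)))
    r=minimize(cost,best[1:],method="Nelder-Mead"); P=r.x
    # brass mask
    hsv=cv2.cvtColor(im.astype(np.uint8),cv2.COLOR_BGR2HSV); m=cv2.inRange(hsv,(10,90,70),(28,255,255))
    c=proj(n,[[*P,60]])[0]; mm=np.zeros_like(m); cv2.circle(mm,(int(c[0]),int(c[1])),26,255,-1); m&=mm
    v,u=np.nonzero(m)
    return P,r.fun,np.c_[u,v],im
E
python3 - <<'E'
from h import *
for n in("scene","top"):
    P,f,b,im=measure(n); print(n,P.round(1),round(f,1),len(b),b.min(0),b.max(0),b.mean(0).round(1))
    if n=="scene":
        top=b[b[:,1]<=b[:,1].min()+8]; print("globe",top.mean(0),ray(n,top.mean(0),80).round(1), top[:,0].min(),top[:,0].max())
print("top globe guess",ray("top",(315.6,214.2),80).round(1), "scene",ray("scene",(281.2,213.8),80).round(1))
print("px/mm top",proj("top",[[488,-261,40],[498,-261,40],[488,-251,40]]).round(1).tolist())
E
```

```text
scene [ 491.8 -264.6] -22.4 176 [274 209] [286 229] [280.7 219.8]
globe [281.32394366 213.15492958] [[ 495.1 -250.    80. ]] 277 286
top [ 491.  -263.5] -22.4 105 [309 210] [319 221] [314.  215.8]
top globe guess [[ 493.9 -252.    80. ]] scene [[ 493.5 -250.8   80. ]]
px/mm top [[317.4, 219.6], [317.5, 215.4], [313.2, 219.4]]
```

Both views agree: plinth centre is about (491,-264) and the award about (494,-251). It needs a push of about 13 mm along (-0.22,-0.97). I'll close the fingers and turn the tool so its -x face looks along the push.

```bash
python3 -m handwheel '[{"fingers":0,"wz":-1},{"fingers":0,"wz":-1},{"fingers":0,"wz":-1},{"fingers":0,"wz":-1},{"fingers":0,"wz":-1},{"fingers":0,"wz":-1},{"fingers":0,"wz":-1},{"fingers":0,"wz":-1},{"fingers":0,"wz":-0.5},{"fingers":0}]'
cat >> h.py <<'E'
def to(x,y,z):
    s=robot.observe(); Rm=R.from_quat(s["tcp_rot"]); d=Rm.inv().apply(np.array([x,y,z])-s["position"])
    print("t",round(s["time_s"],2),"pos",s["position"].round(1),"xaxis",Rm.as_matrix()[:,0].round(3),"zaxis",Rm.as_matrix()[:,2].round(3),"F",s["force"].round(1),"open",round(s["opening"],1),"| units",(d/25).round(2))
E
python3 -c "
from h import *
to(504,-209,200)"
```

```text
t 0.3 pos [ 253.5 -515.9  303.5] xaxis [0.897 0.441 0.   ] zaxis [-0.     0.001 -1.   ] F [-0.5  0.2 -0.2] open 85.0 | units [14.4  -6.59  4.15]$[0]: bad value
```

```bash
python3 -m handwheel '[{"fingers":0,"tx":0,"ty":0,"tz":0,"wx":0,"wy":0,"wz":-1},{"fingers":0,"tx":0,"ty":0,"tz":0,"wx":0,"wy":0,"wz":-1},{"fingers":0,"tx":0,"ty":0,"tz":0,"wx":0,"wy":0,"wz":-1},{"fingers":0,"tx":0,"ty":0,"tz":0,"wx":0,"wy":0,"wz":-1},{"fingers":0,"tx":0,"ty":0,"tz":0,"wx":0,"wy":0,"wz":-1},{"fingers":0,"tx":0,"ty":0,"tz":0,"wx":0,"wy":0,"wz":-1},{"fingers":0,"tx":0,"ty":0,"tz":0,"wx":0,"wy":0,"wz":-1},{"fingers":0,"tx":0,"ty":0,"tz":0,"wx":0,"wy":0,"wz":-1},{"fingers":0,"tx":0,"ty":0,"tz":0,"wx":0,"wy":0,"wz":-0.5},{"fingers":0,"tx":0,"ty":0,"tz":0,"wx":0,"wy":0,"wz":0}]'
python3 -c "
from h import *
to(504,-209,200)"
```

```text
time_s: 1.55
position: [253.6, -516.0, 303.8]
tcp_rot: [0.782, 0.623, 0.0, -0.0]
force: [0.3, 0.1, 0.9]
opening: 0.0
gripper_force: 0.0
t 1.55 pos [ 253.6 -516.   303.8] xaxis [0.223 0.975 0.   ] zaxis [-0.  0. -1.] F [0.3 0.1 0.9] open 0.0 | units [14.2   7.03  4.15]
```

```bash
python3 -m handwheel '[{"fingers":0,"tx":0.95,"ty":0.47,"tz":0,"wx":0,"wy":0,"wz":0},{"fingers":0,"tx":0.95,"ty":0.47,"tz":0,"wx":0,"wy":0,"wz":0},{"fingers":0,"tx":0.95,"ty":0.47,"tz":0,"wx":0,"wy":0,"wz":0},{"fingers":0,"tx":0.95,"ty":0.47,"tz":0,"wx":0,"wy":0,"wz":0},{"fingers":0,"tx":0.95,"ty":0.47,"tz":0,"wx":0,"wy":0,"wz":0},{"fingers":0,"tx":0.95,"ty":0.47,"tz":0,"wx":0,"wy":0,"wz":0},{"fingers":0,"tx":0.95,"ty":0.47,"tz":0,"wx":0,"wy":0,"wz":0},{"fingers":0,"tx":0.95,"ty":0.47,"tz":0,"wx":0,"wy":0,"wz":0},{"fingers":0,"tx":0.95,"ty":0.47,"tz":0,"wx":0,"wy":0,"wz":0},{"fingers":0,"tx":0.95,"ty":0.47,"tz":0,"wx":0,"wy":0,"wz":0},{"fingers":0,"tx":0.95,"ty":0.47,"tz":0,"wx":0,"wy":0,"wz":0},{"fingers":0,"tx":0.95,"ty":0.47,"tz":0,"wx":0,"wy":0,"wz":0},{"fingers":0,"tx":0.95,"ty":0.47,"tz":0,"wx":0,"wy":0,"wz":0},{"fingers":0,"tx":0.95,"ty":0.47,"tz":0,"wx":0,"wy":0,"wz":0},{"fingers":0,"tx":0.9,"ty":0.45,"tz":0,"wx":0,"wy":0,"wz":0},{"fingers":0,"tx":0,"ty":0,"tz":1,"wx":0,"wy":0,"wz":0},{"fingers":0,"tx":0,"ty":0,"tz":1,"wx":0,"wy":0,"wz":0},{"fingers":0,"tx":0,"ty":0,"tz":1,"wx":0,"wy":0,"wz":0},{"fingers":0,"tx":0,"ty":0,"tz":1,"wx":0,"wy":0,"wz":0},{"fingers":0,"tx":0,"ty":0,"tz":0,"wx":0,"wy":0,"wz":0}]'
python3 - <<'E'
from h import *
to(504,-209,150)
im=viewer.get_image("scene")
p=robot.observe()["position"]
for l in (60,73,86):
    print(l,proj("scene",[p-[0,0,l]]).round(1))
cv2.imwrite("pics/s1.png",cv2.resize(im[120:280,220:380],(600,600),interpolation=2))
E
```

```text
time_s: 4.05
position: [502.3, -208.0, 201.6]
tcp_rot: [0.782, 0.623, -0.001, -0.003]
force: [0.3, 0.4, 0.1]
opening: 0.0
gripper_force: 0.0
t 4.05 pos [ 502.3 -208.   201.6] xaxis [0.223 0.975 0.002] zaxis [-0.005  0.003 -1.   ] F [0.3 0.4 0.1] open 0.0 | units [-0.03  0.08  2.06]
60 [[266.  176.1]]
73 [[265.8 181.8]]
86 [[265.6 187.3]]
```

View pics/s1.png

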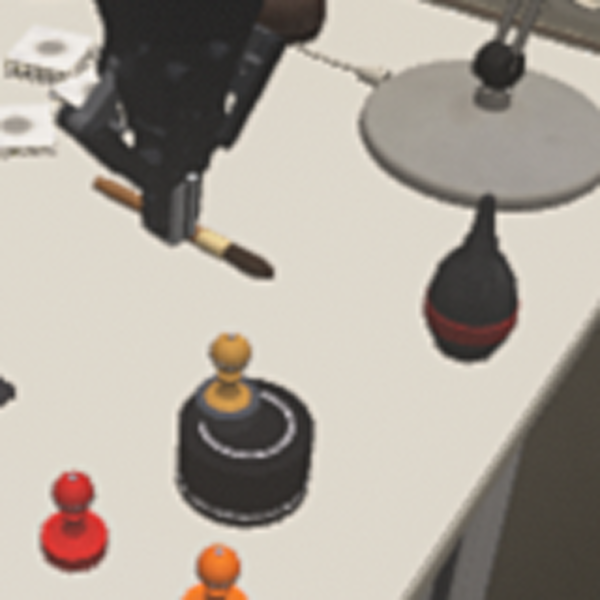

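The tip's lower corner is at scene pixel (266,185), which fits a 73 mm reach. The award and plinth stand clear ahead of the finger. I'll descend beside the plinth to tip height ~43.5 mm.

```bash
python3 -m handwheel '[{"fingers":0,"tx":0,"ty":0.05,"tz":0.85,"wx":0,"wy":0,"wz":0},{"fingers":0,"tx":0,"ty":0,"tz":0.85,"wx":0,"wy":0,"wz":0},{"fingers":0,"tx":0,"ty":0,"tz":0.85,"wx":0,"wy":0,"wz":0},{"fingers":0,"tx":0,"ty":0,"tz":0.8,"wx":0,"wy":0,"wz":0},{"fingers":0,"tx":-0.1,"ty":0,"tz":0,"wx":0,"wy":0,"wz":0},{"fingers":0,"tx":-0.1,"ty":0,"tz":0,"wx":0,"wy":0,"wz":0},{"fingers":0,"tx":-0.1,"ty":0,"tz":0,"wx":0,"wy":0,"wz":0},{"fingers":0,"tx":0,"ty":0,"tz":0,"wx":0,"wy":0,"wz":0},{"fingers":0,"tx":0,"ty":0,"tz":0,"wx":0,"wy":0,"wz":0}]'
python3 - <<'E'
from h import *
to(491.4+28*.223,-264+28*.975,116.5)
n="scene";P,f,b,im=measure(n); top=b[b[:,1]<=b[:,1].min()+8];print(P,f,top.mean(0),ray(n,top.mean(0),80).round(1))
cv2.imwrite("pics/s2.png",cv2.resize(im[170:270,230:330],(600,600),interpolation=2))
E
```

```text
time_s: 5.22
position: [503.5, -216.6, 120.5]
tcp_rot: [0.782, 0.624, 0.0, 0.0]
force: [-0.6, 0.4, -0.1]
opening: -0.2
gripper_force: 0.0
t 5.22 pos [ 503.5 -216.6  120.5] xaxis [ 0.222  0.975 -0.   ] zaxis [ 0.001 -0.    -1.   ] F [-0.6  0.4 -0.1] open -0.2 | units [-0.84 -0.05  0.16]
[ 491.79600407 -264.66577276] -22.49700355529785 [281.22972973 213.10810811] [[ 495.1 -249.8   80. ]][ WARN:0@7.249] global loadsave.cpp:1063 imwrite_ Unsupported depth image for selected encoder is fallbacked to CV_8U.
```

View pics/s2.png

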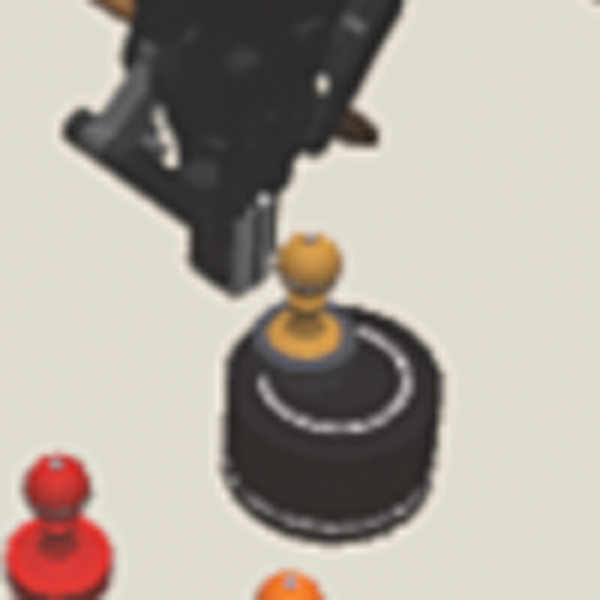

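The picture shows the finger tip at crop (237,297), beyond and left of the award's foot at (305,335), with a gap between them. I'll lower 4 mm and push slowly.

```bash
python3 -m handwheel '[{"fingers":0,"tx":0,"ty":-0.05,"tz":0.16,"wx":0,"wy":0,"wz":0},{"fingers":0,"tx":-0.06,"ty":0,"tz":0,"wx":0,"wy":0,"wz":0},{"fingers":0,"tx":-0.06,"ty":0,"tz":0,"wx":0,"wy":0,"wz":0},{"fingers":0,"tx":-0.06,"ty":0,"tz":0,"wx":0,"wy":0,"wz":0},{"fingers":0,"tx":-0.06,"ty":0,"tz":0,"wx":0,"wy":0,"wz":0},{"fingers":0,"tx":-0.06,"ty":0,"tz":0,"wx":0,"wy":0,"wz":0},{"fingers":0,"tx":-0.06,"ty":0,"tz":0,"wx":0,"wy":0,"wz":0},{"fingers":0,"tx":-0.06,"ty":0,"tz":0,"wx":0,"wy":0,"wz":0},{"fingers":0,"tx":-0.06,"ty":0,"tz":0,"wx":0,"wy":0,"wz":0},{"fingers":0,"tx":-0.06,"ty":0,"tz":0,"wx":0,"wy":0,"wz":0},{"fingers":0,"tx":0,"ty":0,"tz":0,"wx":0,"wy":0,"wz":0},{"fingers":0,"tx":0,"ty":0,"tz":0,"wx":0,"wy":0,"wz":0}]'
cat > m.py <<'E'
from h import *
import sys
to(491.4+28*.223,-264+28*.975,116.5)
n="scene";P,f,b,im=measure(n); top=b[b[:,1]<=b[:,1].min()+8];g=ray(n,top.mean(0),80)[0]
print("plinth",P.round(1),round(f,1),"globe",g.round(1),"offset",(g[:2]-P).round(1))
if len(sys.argv)>1: cv2.imwrite(sys.argv[1],cv2.resize(im.astype(np.uint8)[170:270,230:330],(600,600),interpolation=2))
E
python3 m.py pics/s3.png
```

```text
time_s: 6.82
position: [499.1, -229.6, 116.1]
tcp_rot: [0.782, 0.624, -0.0, 0.0]
force: [-0.0, 0.8, 0.0]
opening: 0.0
gripper_force: 0.0
t 6.83 pos [ 499.1 -229.6  116.1] xaxis [ 0.222  0.975 -0.   ] zaxis [-0. -0. -1.] F [-0.   0.8  0. ] open 0.0 | units [-0.29  0.01 -0.02]
plinth [ 491.1 -263.7] -22.5 globe [ 494.  -254.2   80. ] offset [2.9 9.5]
```

View pics/s3.png

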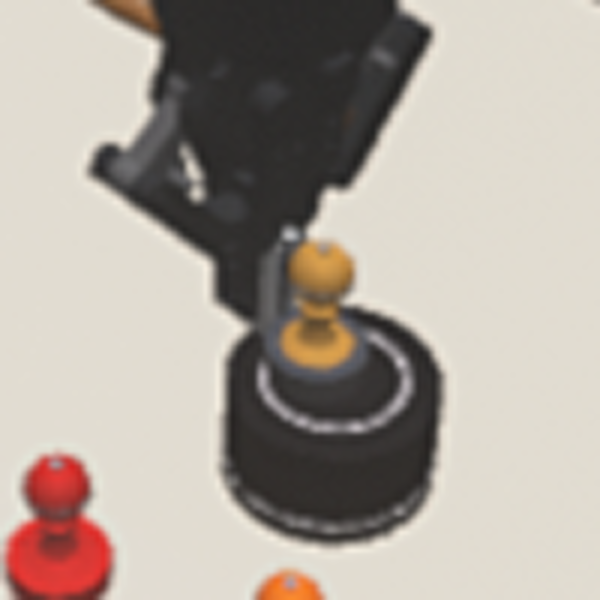

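The award has slid about 5 mm and is still upright, with the foot centre at crop (318,350). Push on 7 mm.

```bash
python3 -m handwheel '[{"fingers":0,"tx":-0.05,"ty":0,"tz":0,"wx":0,"wy":0,"wz":0},{"fingers":0,"tx":-0.05,"ty":0,"tz":0,"wx":0,"wy":0,"wz":0},{"fingers":0,"tx":-0.05,"ty":0,"tz":0,"wx":0,"wy":0,"wz":0},{"fingers":0,"tx":-0.05,"ty":0,"tz":0,"wx":0,"wy":0,"wz":0},{"fingers":0,"tx":-0.05,"ty":0,"tz":0,"wx":0,"wy":0,"wz":0},{"fingers":0,"tx":-0.04,"ty":0,"tz":0,"wx":0,"wy":0,"wz":0},{"fingers":0,"tx":0,"ty":0,"tz":0,"wx":0,"wy":0,"wz":0},{"fingers":0,"tx":0,"ty":0,"tz":0,"wx":0,"wy":0,"wz":0}]'
cat >> m.py <<'E'
# synthetic overlay: brass silhouette fit by globe disc (r 10.5)
sat=cv2.cvtColor(im.astype(np.uint8),cv2.COLOR_BGR2HSV); m=np.zeros(im.shape[:2],np.float32); m[b[:,1],b[:,0]]=1
c=viewer.calibration(n); cam=np.array(c["position"])
def cost(p):
    C=np.array([*p,80.]); uv=proj(n,[C])[0]; r=c["fx"]*10.5/np.linalg.norm(C-cam)
    v,u=np.mgrid[:384,:512]; d=np.hypot(u-uv[0],v-uv[1]); w=np.clip(r-d+.5,0,1)
    sel=(v<uv[1]+2)&(d<r+5); return ((w-m)[sel]**2).sum()
r=min((cost((x,y)),x,y) for x in np.arange(g[0]-6,g[0]+6,.75) for y in np.arange(g[1]-6,g[1]+6,.75))
print("disc fit",np.round(r,2),"offset",(np.array(r[1:])-P).round(1))
E
python3 m.py pics/s4.png
```

```text
time_s: 7.92
position: [497.5, -236.6, 116.1]
tcp_rot: [0.782, 0.624, -0.0, 0.0]
force: [1.0, 0.1, 1.0]
opening: 0.0
gripper_force: 0.0
t 7.92 pos [ 497.5 -236.6  116.1] xaxis [ 0.222  0.975 -0.   ] zaxis [-0. -0. -1.] F [1.  0.1 1. ] open 0.0 | units [-0.    0.01 -0.01]
plinth [ 491.7 -261.5] -24.4 globe [ 492.2 -261.7   80. ] offset [ 0.5 -0.2]
disc fit [   6.36  489.91 -263.22] offset [-1.7 -1.7]
```

View pics/s4.png

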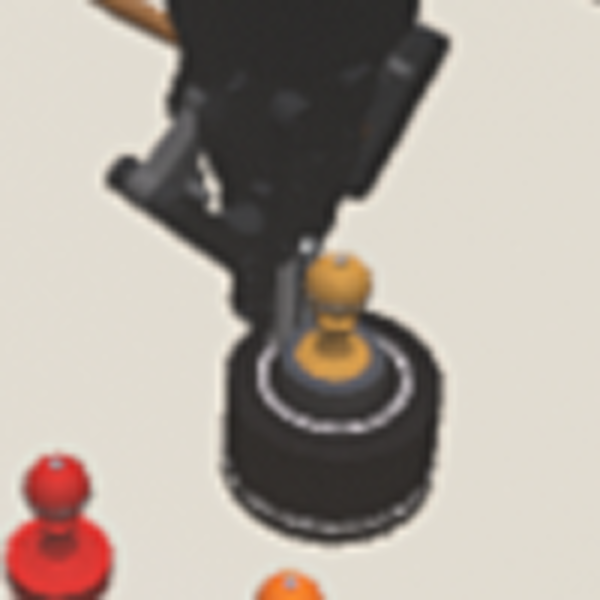

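The award now stands inside the ring at crop (333,360), upright. Retract and check from both views.

```bash
python3 -m handwheel '[{"fingers":0,"tx":0.1,"ty":0,"tz":0,"wx":0,"wy":0,"wz":0},{"fingers":0,"tx":0.3,"ty":0,"tz":0,"wx":0,"wy":0,"wz":0},{"fingers":0,"tx":0.8,"ty":0,"tz":0,"wx":0,"wy":0,"wz":0},{"fingers":0,"tx":0.8,"ty":0,"tz":0,"wx":0,"wy":0,"wz":0},{"fingers":0,"tx":0.9,"ty":0,"tz":-0.5,"wx":0,"wy":0,"wz":0},{"fingers":0,"tx":0.9,"ty":0,"tz":-0.5,"wx":0,"wy":0,"wz":0},{"fingers":0,"tx":0.9,"ty":0,"tz":-0.5,"wx":0,"wy":0,"wz":0},{"fingers":0,"tx":0,"ty":0,"tz":0,"wx":0,"wy":0,"wz":0},{"fingers":0,"tx":0,"ty":0,"tz":0,"wx":0,"wy":0,"wz":0},{"fingers":0,"tx":0,"ty":0,"tz":0,"wx":0,"wy":0,"wz":0}]'
python3 m.py; sed -e 's/n="scene"/n="top"/' m.py > m2.py; python3 m2.py
python3 - <<'E'
from h import *
im=[]
for n in("scene","top"):
    c=proj(n,[[491,-264,50]])[0].astype(int); h=26 if n=="scene" else 20
    I=viewer.get_image(n)[c[1]-h:c[1]+h,c[0]-h:c[0]+h]; im.append(cv2.resize(I,(400,400),interpolation=2))
cv2.imwrite("pics/c5.png",np.hstack(im))
E
```

```text
time_s: 9.28
position: [523.1, -122.1, 153.0]
tcp_rot: [0.782, 0.623, -0.0, -0.0]
force: [-0.5, 0.2, -0.8]
opening: -0.0
gripper_force: 0.0
t 9.28 pos [ 523.1 -122.1  153. ] xaxis [0.223 0.975 0.   ] zaxis [-0.001  0.    -1.   ] F [-0.5  0.2 -0.8] open -0.0 | units [-4.7   0.03  1.46]
plinth [ 492.2 -263.6] -25.8 globe [ 492.3 -262.2   80. ] offset [0.1 1.4]
disc fit [   7.13  490.06 -263.69] offset [-2.2 -0.1]
t 9.38 pos [ 523.2 -122.3  153.1] xaxis [0.223 0.975 0.   ] zaxis [-0.001  0.    -1.   ] F [ 0.2 -0.2  0.2] open -0.2 | units [-4.69  0.03  1.46]
plinth [ 491.3 -263. ] -27.2 globe [ 489.6 -261.2   80. ] offset [-1.7  1.8]
disc fit [   8.34  491.11 -263.43] offset [-0.2 -0.4]
```

View pics/c5.png

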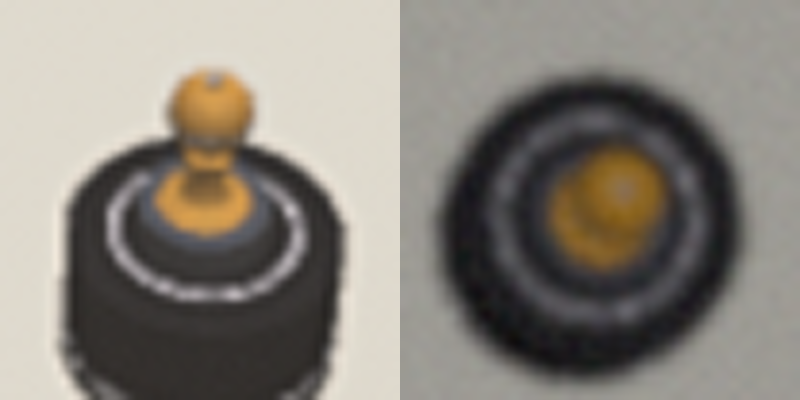

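Both views show the award upright with its foot centred inside a complete white ring. The fits put it within about 2 mm of centre, and the arm is clear.

```bash
python3 -c "
from workcell import robot
print(robot.hand_in())"
```

```text
the job is handed in; nothing more can be done
None
```

The award stands upright about 2 mm or less from the plinth's centre by both camera views, with its foot inside the white ring and the arm withdrawn, and the job is handed in at about 9.5 s; the hand-in returned no verdict.

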